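Raise the customer display to its second stop

ROBOT

A 7-joint arm with a two-finger parallel gripper is mounted at the origin on the work surface. World frame = base frame: x ahead of the robot, y to its left, z up, the work surface at z = 0. Lengths are in m, angles in rad, forces in N, time in s.
With the tool pointing down it reaches from about 0.4 to 0.9 m from the base axis. Payload 5.5 kg.
Tool frame: the origin (TCP) lies midway between the tips of the shut fingers; the grasp point (between the pads) lies 19 mm behind it; z points along the fingers, y is the direction in which the jaws open and shut (so a half turn about z gives the same grasp; the last joint's range is limited). The gripper opens to 85 mm and grips with 20 to 120 N. Pads are 22 mm wide; open, the fingers measure 114 mm over their backs; the gripper's body (76 mm by 85 mm) begins 54 mm behind the grasp point. The pads swing forward as they close: fully open they stand 13 mm farther back than shut.
Start: joints at [1.57, 0.501, -0.427, 1.55, 0.221, 1.138, -0.21], TCP at [0.17, -0.628, 0.195] pointing down, gripper open.
Joint ranges: [-2.88, 2.88], [-0.31, 2.03], [-1.54, 1.56], [0.2, 2.42], [-1.41, 4.55], [0.19, 2.02], [-2.57, 2.57]. Speed limits (rad/s): [2.57, 2.57, 3.14, 3.14, 3.14, 3.14, 3.14].

INTERFACE

Orientations are given as a unit quaternion [x, y, z, w].
In Python, from workcell import ctrl gives the robot as it stands.
- The arm moves only by the shell command python3 -m creep 'ROWS'. ROWS is JSON, a list of rows, each a list of 3 entries, a list of its own where there are three numbers: the finger opening in cm, from 0 to 8.54, then the shift along the tool's x, y, z in cm, then the turn, a rotation vector about the tool's x, y, z in rad. A call has 1 to 5 rows; each row is the pose to reach, as a shift and turn from the pose commanded when the call began, along the tool's axes at that moment; what a row does not reach only later rows make up. A row lasts 1/8 s, in which the tool goes at most 62.5 mm and 10.7 degrees, less where a joint would pass 70% of its speed; a pose out of reach is approached as far as the arm can. A call with a gripper value outside its range is refused whole. The fingers move at their own pace and stop on an object; the grip force is fixed at half the most. Time passes only in rows, so rows that repeat a pose let the fingers close. It gives the time, the measured TCP pose, the force and the opening at its end, in the units of the state.
- ctrl.read_state(): the state, without advancing time (a new reading comes with each control period).
- ctrl.get_image(name): name is "scene" or "top" or "wrist"; returns a dict with "frame" (400x640x3 uint8, red, green, blue), "fx", "fy", "cx", "cy" (pixels), "R" (3x3) and "t" (3): a world point X has camera coordinates R X + t. Camera axes: x right, y down, z forward; pixel columns grow to the right and rows downward; lengths in m; the calibration is good to about 2 mm. A picture is of the moment at which its call begins. There is no depth.
- ctrl.close_job(): hands the job in, once; it reports no verdict.
Trained networks look in a picture, given as the dict that the camera call returned (one of the last four; its "shot" number tells which), for a name from the list of things; names that differ only in an ending like _2 or _b are one class to them, and where a whole thing is asked for, a point or a joint stands for the part that bears it (a point fixed in the world has none). Each returns a list of dicts, best first, with "conf" (0 to 1); they miss things now and then, are a little off and sometimes report something else, mostly with a low value. They report only what shows in the picture. A call takes as long as a camera call.
- ctrl.find_in(query, picture): "box" ([centre column, centre row, width, height] in pixels, round what is visible of it).
- ctrl.masks_of(query, picture): "pixels" (400x640 bool, what is visible of it) and "box" ([centre column, centre row, width, height] in pixels, round what is visible of it).
- ctrl.tip_of(query, picture): "position" ([column, row] in pixels: a listed point, or the origin of a listed thing).
The state is a dict: "clock": time; "joints": joint angles; "joint_vel": joint speeds; "joint_efforts": joint torques, N m; "tcp_pos": TCP position; "tcp_rot": TCP orientation; "force": force on the tool from outside, world axes, zero at the start; "moment": the same for the moment, N m; "finger_gap": finger opening in m.
Only numpy, scipy, OpenCV 4.12 (cv2) and the standard library are available. Lean on these libraries where they do the work, as an engineer would, in place of code of your own. Each camera call takes 0.05 s, during which the arm holds its last target.

TASK

Turn the height selector of the customer price display to its two-dot mark. Then squeeze the release paddle on the mast's grip, pull the mast straight up until it stands at the second stop, and finish while still holding it up there by the grip with the paddle squeezed, so that a colleague can clamp it. Leave everything else on the counter where it is.

Things in the scene. Friction and masses are not known exactly. Their poses are not given: they have to be found in the camera images.
- mast_foot: aluminium foot plate of the customer display, screwed down, 110 (its x) x 320 (its y) x 22 mm tall; origin at the centre of its underside, z up, +x to the customers. Selector dial at y = -100 mm. Mast at y = +100 mm, in a fixed dark sleeve 38 mm across with a 50 mm collar whose top is 118 mm above the counter.
- dial (a point): centre of the top face of the round black dial under the knob, 100 mm across, 28 mm above the counter; axes as the foot. White marks 40 mm from it: a short bar towards the foot's -x, then clockwise seen from above, in steps of 0.7 rad: one dot, two dots, three dots.
- selector_grip (a point): middle of the knob's grey finger bar, on its vertical axis, 62 mm above the counter. Bar 44 mm long, 14 mm thick, from 36 to 72 mm above the counter; below it a round skirt 44 mm across. The point's x axis runs along the bar and turns with it; the white pointer line on top is on its -x half.
- selector (a joint): knob angle (rad), growing clockwise seen from above. 0: pointer to the foot's -x, bar mark (parked); 0.7 one dot; 1.4 two dots; 2.1 three dots, end of travel. Spring detents draw it into these from up to 0.35 rad off; turning takes about 0.1 N m. It sets how far the mast can rise to a solid stop: 12, 40, 80 or 120 mm.
- grip (a point): black grip block on top of the mast, rising with it; axes as the foot. Origin on the mast's axis, 150 mm above the counter when down. Block 60 (x) x 26 mm (y), from 8 to 52 mm above this origin, nothing above it. A grey paddle stands out 9 mm on its -y side: 35 mm wide with it, 29 mm squeezed.
- display (a point): centre of the white display panel that hangs on the grip's customer side: 16 (x) x 110 (y) x 70 mm tall, 58 mm to +x of the grip's origin and 30 mm below it, so its top is 5 mm above that origin. Do not confuse it with the grip.
- release_face (a point): middle of the outer face of the squeeze paddle, 32 mm above the origin of grip and 22 mm to its -y side when not squeezed. The face is 40 mm long (x) and 28 mm tall.
- release (a joint): how far the paddle is squeezed in, towards the grip's +y (m): 0 free, 0.006 fully in, which takes about 6 N. It springs out when let go. Below about 0.004 the mast is locked down.
- mast (a joint): how far the mast is drawn up (m): 0 down; first stop 0.040, second 0.080, third 0.120, only the one chosen with the selector being solid. Locked when down (1 to 2 mm of play) unless the paddle is squeezed. Weight, spring and friction resist with 6 to 11 N; let go, it sinks back.
- receipt_roll: bystander: white paper roll standing on end, 56 mm across, 57 tall; origin at the centre of its underside
- calculator: bystander: grey desk calculator lying flat, 115 x 72 x 21 mm; origin at the centre of its underside
- stapler: bystander: black stapler lying along its x, 130 x 34 x 40 mm; origin at the centre of its underside
- mug: bystander: white mug, 80 mm across, 90 tall, handle at its +y; origin at the centre of its underside
- mint_tin: bystander: flat metal tin, 60 x 90 x 20 mm; origin at the centre of its underside
- sanitiser: bystander: clear bottle, 56 mm across, 140 tall; origin at the centre of its underside
- card_box: bystander: small cardboard box, 70 x 100 x 50 mm; origin at the centre of its underside

How it is judged:
By the outcome, as a careful person would: the job done as asked, in the order asked, and still so for the second after the job is handed in, while the arm keeps its last pose, push and grip.
It also fails if it takes over 51 s, if anything falls off the work surface, if the arm or the gripper's body presses on something with over 40 N, if the wrist force passes 120 N, or if a joint passes its speed limit or range.

## Working session

There is one attempt and no reset: what is moved stays moved. The work goes in short steps, Python scripts to look and compute and a shell command to move; the robot and the scene stay as the last step left them, time stands still between calls to the robot, and variables do not carry over. Pictures are saved under pics/ and viewed, and the job is handed in when it is done.

```bash
ls; mkdir -p pics
python3 - <<'E'
from workcell import ctrl
import cv2
s=ctrl.read_state()
for k in s: print(k,s[k])
for n in ["scene","top"]:
    p=ctrl.get_image(n)
    cv2.imwrite(f"pics/{n}0.png",p["frame"][:,:,::-1])
    for q in ["dial","selector_grip","grip","release_face","display","mast_foot"]:
        print(n,q,[(r["position"],round(r["conf"],2)) for r in ctrl.tip_of(q,p)][:2])
E
```

```text
pics
clock 0.0
joints [ 1.57020327  0.50185067 -0.42681574  1.55144149  0.22079932  1.13830491
 -0.21031923]
joint_vel [ 0.00030551 -0.00276623 -0.00067046  0.00013113  0.00168994  0.00227167
 -0.0015335 ]
joint_efforts [ 6.66345695e-04 -5.69527745e+01 -5.81614807e+00 -2.80945748e+01
  1.05976567e-02  1.21615478e-02 -6.69133715e-05]
tcp_pos [ 0.1692598  -0.62678686  0.19416336]
tcp_rot [ 9.91310159e-01  1.31541718e-01 -8.87882562e-05 -9.68465378e-04]
force [-0.02098021  1.22537181 -0.03046081]
moment [-0.00370885 -0.06298539 -0.02862638]
finger_gap 0.08518971940240296
scene dial [([266.0, 227.3], 0.78)]
scene selector_grip [([263.5, 212.5], 0.87)]
scene grip [([353.9, 177.7], 0.87)]
scene release_face [([342.9, 162.1], 0.42)]
scene display [([356.6, 204.5], 0.98), ([319.1, 196.4], 0.7)]
scene mast_foot [([308.2, 229.6], 0.89), ([363.0, 267.7], 0.39)]
top dial [([363.3, 201.1], 0.64)]
top selector_grip [([361.8, 200.7], 0.62), ([319.7, 209.4], 0.18)]
top grip [([269.8, 211.7], 0.84)]
top release_face [([276.1, 208.7], 0.71)]
top display [([264.6, 185.5], 0.65)]
top mast_foot [([317.8, 210.5], 0.7)]
```

View pics/scene0.png

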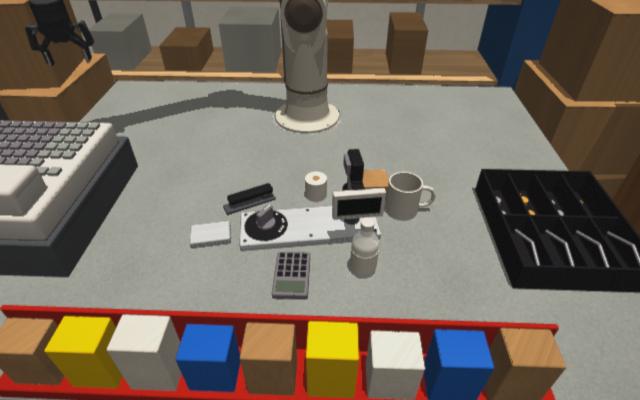

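View pics/top0.png

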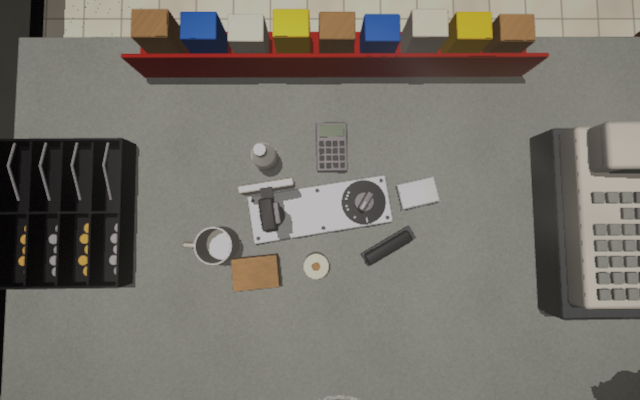

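```bash
cat > h.py <<'E'
from workcell import ctrl
import numpy as np, cv2
from scipy.spatial.transform import Rotation as Ro
def proj(p,X):
    c=p["R"]@np.asarray(X,float)+p["t"]; return np.array([p["fx"]*c[0]/c[2]+p["cx"],p["fy"]*c[1]/c[2]+p["cy"]])
def onz(p,uv,z):
    d=p["R"].T@np.array([(uv[0]-p["cx"])/p["fx"],(uv[1]-p["cy"])/p["fy"],1]); o=-p["R"].T@p["t"]
    return o+d*(z-o[2])/d[2]
def tri(ps,uvs):
    A=np.zeros((3,3));b=np.zeros(3)
    for p,uv in zip(ps,uvs):
        d=p["R"].T@np.array([(uv[0]-p["cx"])/p["fx"],(uv[1]-p["cy"])/p["fy"],1]);d/=np.linalg.norm(d);o=-p["R"].T@p["t"]
        M=np.eye(3)-np.outer(d,d);A+=M;b+=M@o
    return np.linalg.solve(A,b)
def rel(X,R=None):
    s=ctrl.read_state();T=Ro.from_quat(s["tcp_rot"])
    return T.inv().apply(np.asarray(X)-s["tcp_pos"])*100
E
python3 - <<'E'
from h import *
Z=dict(dial=.028,selector_grip=.062,grip=.15,release_face=.182,display=.12,mast_foot=0)
P={n:ctrl.get_image(n) for n in["scene","top"]}
for q,z in Z.items():
    u={}
    for n,p in P.items():
        r=ctrl.tip_of(q,p)
        if r: u[n]=r[0]["position"];print(q,n,onz(p,u[n],z).round(4))
    if len(u)==2: print("   tri",tri([P[n] for n in u],list(u.values())).round(4))
for n,p in P.items(): print(n,(-p["R"].T@p["t"]).round(3),p["fx"])
E
```

```text
dial scene [ 0.5673 -0.0589  0.028 ]
dial top [ 0.5536 -0.0603  0.028 ]
   tri [ 0.5543 -0.0618  0.015 ]
selector_grip scene [ 0.5564 -0.0569  0.062 ]
selector_grip top [ 0.5472 -0.0596  0.062 ]
   tri [ 0.5475 -0.0597  0.0537]
release_face scene [0.5288 0.1153 0.182 ]
release_face top [0.5226 0.1217 0.182 ]
   tri [0.5228 0.1188 0.178 ]
display scene [0.578  0.1423 0.12  ]
display top [0.5735 0.1439 0.12  ]
   tri [0.5738 0.1435 0.1164]
mast_foot scene [0.5371 0.0417 0.    ]
mast_foot top [0.5332 0.0352 0.    ]
   tri [ 0.5332  0.0383 -0.0041]
scene [1.233 0.089 0.697] 415.95018610128477
top [0.5   0.045 0.954] 410.3047003392026
```

Run:
```python
from h import *
P={n:ctrl.get_image(n) for n in["scene","top"]}
a=P["top"]["frame"][150:260,200:440,::-1]; cv2.imwrite("pics/t1.png",cv2.resize(a,None,fx=3.3,fy=3.3,interpolation=2))
a=P["scene"]["frame"][130:290,200:420,::-1]; cv2.imwrite("pics/s1.png",cv2.resize(a,None,fx=3.6,fy=3.6,interpolation=2))
p=P["top"]; m=ctrl.masks_of("mast_foot",p)[0]
print(m["conf"],m["box"])
ys,xs=np.nonzero(m["pixels"]); W=np.array([onz(p,(x,y),.022)[:2] for x,y in zip(xs,ys)])
print(cv2.minAreaRect(W.astype(np.float32)*1000))
```

```text
0.94 [314.3, 208.9, 157.4, 69.6]
((544.48974609375, 48.80017852783203), (138.5308074951172, 336.96453857421875), 8.225784301757812)
```

View pics/t1.png

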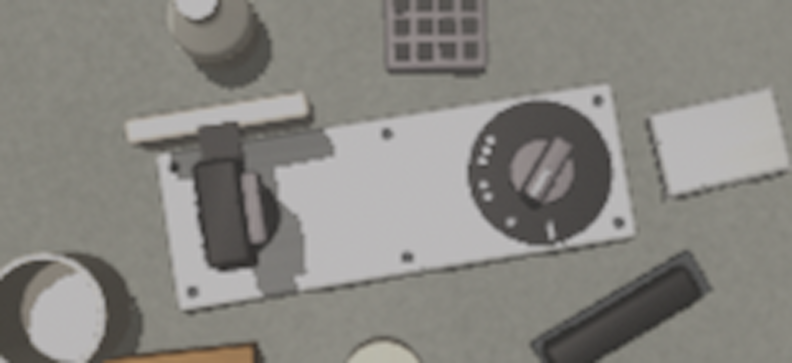

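View pics/s1.png

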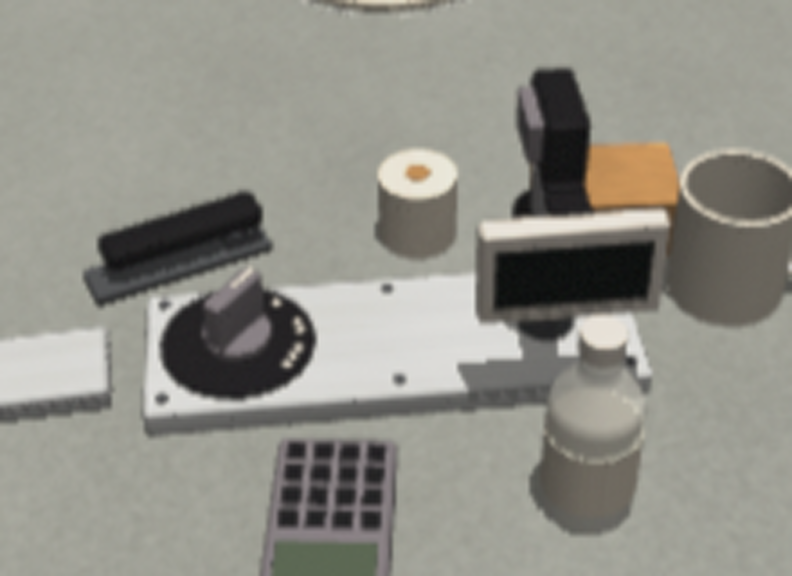

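The top view (3.3× crop) shows the foot's corners near (611,86), (635,236), (187,311) and (158,155), with the dial at (540,172). The pointer line is towards (528,198), which is near the one-dot mark. The register on the right means I have to lift first. Next I'll fit the foot frame.

Run:
```python
from h import *
p=ctrl.get_image("top")
g=lambda x,y:(200+(x+.5)/3.3-.5,150+(y+.5)/3.3-.5)
C=[onz(p,g(*c),.022)[:2] for c in [(611,86),(635,236),(187,311),(158,155)]]
C=np.array(C);print(C.round(4),C.mean(0).round(4))
print([np.linalg.norm(C[i]-C[(i+1)%4]).round(4) for i in range(4)])
d=(C[2]-C[1]+C[3]-C[0]);th=np.arctan2(-d[0],d[1]);print("yaw",th)
R=np.array([[np.cos(th),-np.sin(th)],[np.sin(th),np.cos(th)]])
c=C.mean(0)
for n,l in dict(dial=(0,-.1),grip=(0,.1),rel=(0,.078),disp=(.058,.1)).items(): print(n,(c+R@l).round(4))
dc=onz(p,g(540,172),.028)[:2];print("dial px",dc)
a=onz(p,g(565,140),.072)[:2];b=onz(p,g(528,200),.072)[:2];print("bar ctr",(a+b)/2,"ang",np.degrees(np.arctan2(*(b-a)[::-1])),"pointer at 0:",180+np.degrees(th))
```

```text
[[ 0.6078 -0.1131]
 [ 0.5038 -0.1274]
 [ 0.4557  0.18  ]
 [ 0.5624  0.2002]] [0.5324 0.0349]
[np.float64(0.105), np.float64(0.3112), np.float64(0.1086), np.float64(0.3166)]
yaw 0.14949861052424024
dial [ 0.5473 -0.0639]
grip [0.5175 0.1338]
rel [0.5208 0.1121]
disp [0.5749 0.1425]
dial px [ 0.54815727 -0.06194573]
bar ctr [ 0.54718551 -0.06117546] ang 147.45914670928485 pointer at 0: 188.56563942610904
```

```bash
python3 -m creep '[[8.5,[0,0,-6],[0,0,0]],[8.5,[0,0,-12],[0,0,0]],[8.5,[0,0,-15],[0,0,0]]]'
```

```text
clock: 1.98
tcp_pos: [0.1703, -0.6287, 0.3496]
tcp_rot: [0.991, 0.132, 0.0, 0.003]
force: [0.1, -0.2, -0.0]
finger_gap: 0.0851
```

```bash
python3 -m creep '[[8.5,[4.5,-3.9,0],[0,0,-0.18]],[8.5,[9,-7.8,0],[0,0,-0.36]],[8.5,[13.5,-11.7,0],[0,0,-0.54]],[8.5,[18,-15.6,0],[0,0,-0.72]],[8.5,[22.5,-19.5,0],[0,0,-0.9]]]'
python3 - <<'E'
from h import *
s=ctrl.read_state();print(s["joints"].round(2)); print(rel([.548,-.062,.25]),Ro.from_quat(s["tcp_rot"]).as_matrix()[:,0])
E
```

```text
clock: 2.6
tcp_pos: [0.3368, -0.3789, 0.3455]
tcp_rot: [0.834, 0.552, -0.0, 0.0]
force: [1.4, -0.5, 0.1]
finger_gap: 0.0846
[ 1.45  0.14 -0.74  1.69  0.1   1.34  0.3 ]
[37.42805741  7.068912    9.51906854] [ 3.90427708e-01  9.20633151e-01 -8.98182380e-04]
```

```bash
python3 -m creep '[[8.5,[5,0.9,1],[0,0,-0.18]],[8.5,[10,1.9,2],[0,0,-0.36]],[8.5,[15,2.8,3],[0,0,-0.54]],[8.5,[20,3.8,4],[0,0,-0.72]],[8.5,[25,4.7,5],[0,0,-0.9]]]'
python3 - <<'E'
from h import *
s=ctrl.read_state();print(s["joints"].round(2)); M=Ro.from_quat(s["tcp_rot"]).as_matrix();print(rel([.548,-.062,.20]),np.degrees(np.arctan2(M[1,0],M[0,0])))
E
```

```text
clock: 3.22
tcp_pos: [0.4788, -0.1685, 0.2953]
tcp_rot: [0.511, 0.86, -0.0, 0.001]
force: [0.6, -0.8, -0.3]
finger_gap: 0.0855
[ 1.15  0.24 -1.    1.76  0.21  1.26  0.59]
[ 6.05458458 11.16896231  9.52380757] 118.55723407335756
```

```bash
python3 -m creep '[[5,[2,3.7,3],[0,0,-0.17]],[5,[4,7.4,6],[0,0,-0.34]],[5,[6,11.2,9],[0,0,-0.51]],[5,[6,11.2,10],[0,0,-0.51]],[5,[6,11.2,10],[0,0,-0.51]]]'
python3 - <<'E'
from h import *
s=ctrl.read_state();print(s["joints"].round(2)); M=Ro.from_quat(s["tcp_rot"]).as_matrix();print(np.degrees(np.arctan2(M[1,0],M[0,0])))
p=ctrl.get_image("wrist");cv2.imwrite("pics/w2.png",p["frame"][:,:,::-1])
for q,z in dict(selector_grip=.062,dial=.028,grip=.15,release_face=.182).items():
    for r in ctrl.tip_of(q,p)[:2]: print(q,r["position"],r["conf"],onz(p,r["position"],z).round(4))
E
```

```text
clock: 3.85
tcp_pos: [0.5475, -0.0641, 0.1945]
tcp_rot: [0.281, 0.96, -0.0, -0.001]
force: [-0.7, 0.1, 0.5]
finger_gap: 0.0498
[ 0.86  0.49 -1.04  1.79  0.46  1.14  0.68]
147.41586923726229
selector_grip [327.5, 184.2] 0.63 [ 0.5512 -0.0647  0.062 ]
selector_grip [244.1, 242.1] 0.42 [ 0.5565 -0.1659  0.062 ]
release_face [599.1, 8.2] 0.87 [0.5226 0.1136 0.182 ]
```

View pics/w2.png

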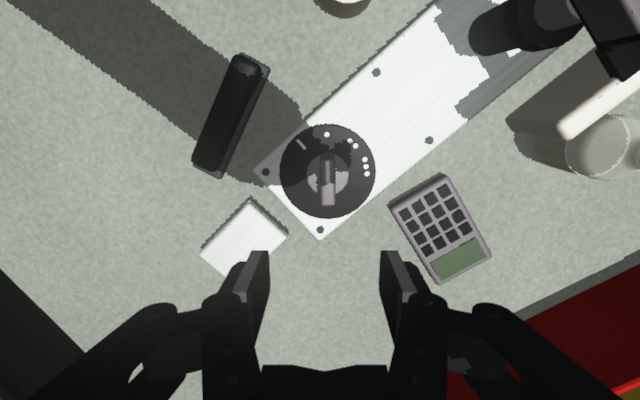

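The wrist view shows the dial centred at about (328,171) and the bar upright at about (328,183). The pointer is up, towards the single dot at (326,134), so the selector is at one dot and the jaws are parallel to it. I'll refine the axis.

Run:
```python
from h import *
p=ctrl.get_image("wrist")
f=p["frame"]; cv2.imwrite("pics/w2z.png",cv2.resize(f[110:240,260:400,::-1],None,fx=4.5,fy=4.5,interpolation=2))
g=cv2.cvtColor(f,cv2.COLOR_RGB2GRAY)
r=ctrl.masks_of("dial",p)[:1]
for x in r:
    print(x["conf"],x["box"]); c,_=cv2.findContours(x["pixels"].astype(np.uint8),0,1); c=max(c,key=cv2.contourArea); e=cv2.fitEllipse(cv2.convexHull(c)); print(e,onz(p,e[0],.028))
print("dialpx",onz(p,(328,171),.028),"bar top",onz(p,(328,183),.072))
print("proj .548,-.063", proj(p,[.548,-.063,.028]),proj(p,[.548,-.063,.072]))
```

```text
0.8 [444.9, 118.8, 385.8, 237.7]
((455.006103515625, 99.91854858398438), (196.2049102783203, 434.42633056640625), 61.51045227050781) [0.55613364 0.07958344 0.028     ]
dialpx [ 0.54880035 -0.0625472   0.028     ] bar top [ 0.55026942 -0.06395663  0.072     ]
proj .548,-.063 [327.2161203  170.59224227] [327.54859803 180.41198584]
```

View pics/w2z.png

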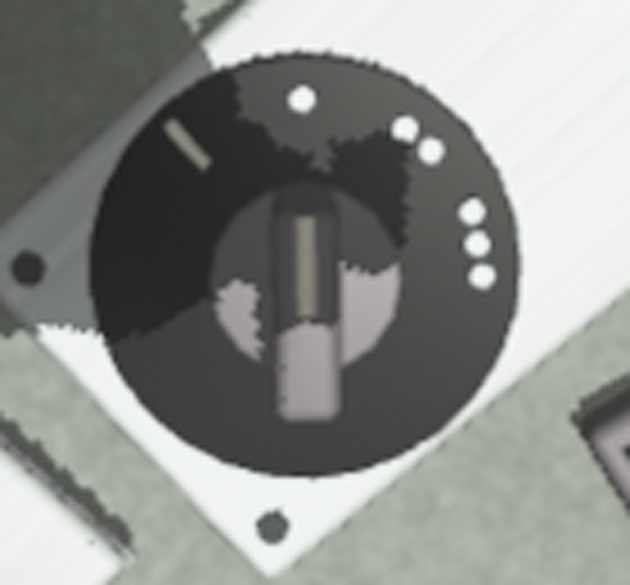

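```bash
python3 -m creep '[[4.5,[0.1,0.13,5],[0,0,0]],[4.5,[0.1,0.13,10],[0,0,0]],[4.5,[0.1,0.13,13.5],[0,0,0]],[4.5,[0.1,0.13,15.2],[0,0,0]],[4.5,[0.1,0.13,15.2],[0,0,0]]]'
python3 - <<'E'
from h import *
p=ctrl.get_image("wrist");cv2.imwrite("pics/w3.png",p["frame"][:,:,::-1])
E
```

```text
clock: 4.82
tcp_pos: [0.5478, -0.0622, 0.0429]
tcp_rot: [0.28, 0.96, 0.0, -0.001]
force: [0.2, 0.3, 0.6]
finger_gap: 0.045
```

View pics/w3.png

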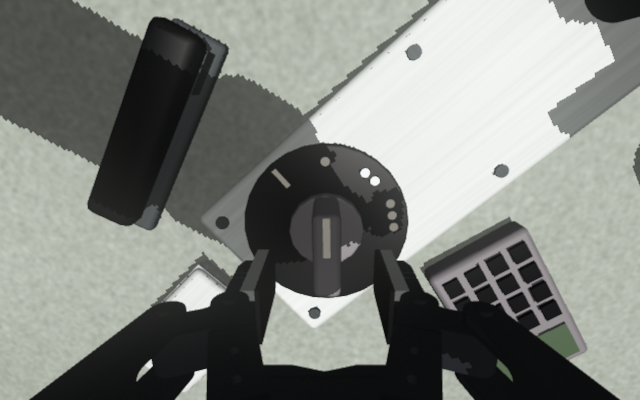

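The bar at column 327 lies between the pads, whose midpoint is 323. I'll close on it.

```bash
python3 -m creep '[[1,[0,0,0],[0,0,0]],[0.5,[0,0,0],[0,0,0]],[0.5,[0,0,0],[0,0,0]],[0.5,[0,0,0],[0,0,0]],[0.5,[0,0,0],[0,0,0]]]'
```

```text
clock: 5.5
tcp_pos: [0.5481, -0.0622, 0.0433]
tcp_rot: [0.28, 0.96, -0.0, 0.0]
force: [-0.0, -0.4, 0.1]
finger_gap: 0.005
```

Run:
```python
from h import *
p=ctrl.get_image("wrist");cv2.imwrite("pics/w4.png",p["frame"][:,:,::-1])
print(proj(p,[.5478,-.0622,.062]),proj(p,ctrl.read_state()["tcp_pos"]))
p=ctrl.get_image("scene");cv2.imwrite("pics/s4.png",cv2.resize(p["frame"][150:280,190:340,::-1],None,fx=4,fy=4))
```

```text
[326.27624401 247.58834494] [326.5780837  234.05831755]
```

View pics/w4.png

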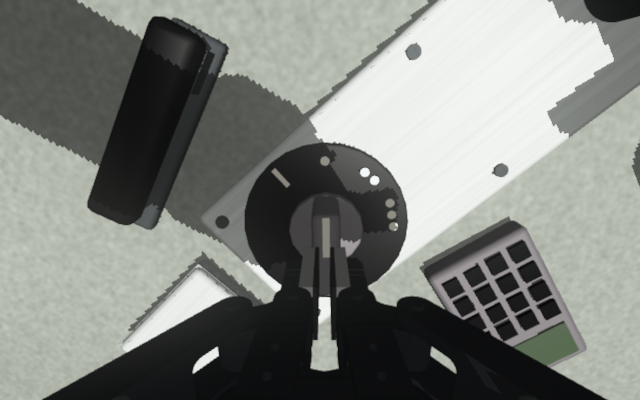

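View pics/s4.png

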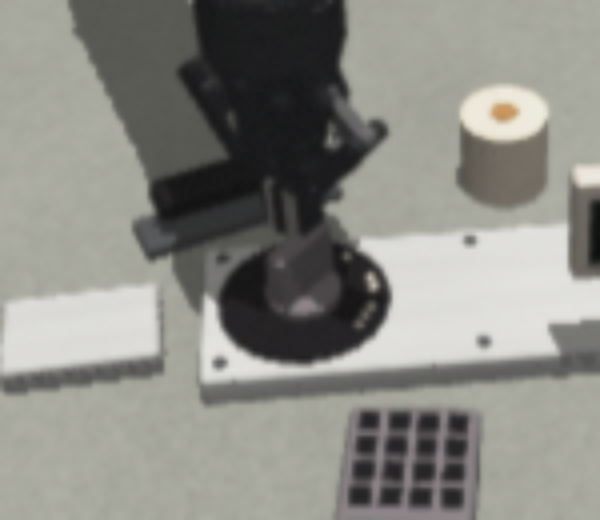

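Run:
```python
from h import *
p=ctrl.get_image("wrist");cv2.imwrite("pics/w5.png",cv2.resize(cv2.convertScaleAbs(p["frame"][130:380,240:410,::-1],alpha=2),None,fx=3.2,fy=2.4*1,interpolation=2))
s=ctrl.read_state();T=Ro.from_quat(s["tcp_rot"])
cam=-p["R"].T@p["t"];print("cam in tool",T.inv().apply(cam-s["tcp_pos"]))
for d in (0,10,20,30,40,60):
    print(d,[proj(p,s["tcp_pos"]+T.apply([x,0,-d/1000])).round(0) for x in(-.011,0,.011)])
print(proj(p,[.5475,-.0625,.028]))
```

```text
cam in tool [ 0.07320166 -0.00111548 -0.17929044]
0 [array([326., 252.]), array([327., 234.]), array([327., 216.])]
10 [array([327., 260.]), array([327., 241.]), array([327., 222.])]
20 [array([327., 268.]), array([327., 249.]), array([327., 229.])]
30 [array([327., 278.]), array([327., 258.]), array([327., 236.])]
40 [array([327., 289.]), array([327., 268.]), array([327., 245.])]
60 [array([327., 315.]), array([327., 291.]), array([327., 266.])]
[325.30977542 224.2215629 ]
```

View pics/w5.png

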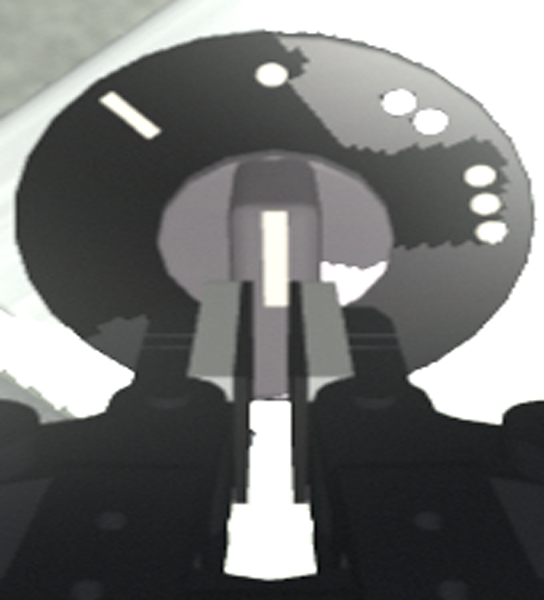

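Run:
```python
from h import *
p=ctrl.get_image("scene");s=ctrl.read_state()
w=ctrl.get_image("wrist");print(w["fx"],w["fy"],w["cx"],w["cy"]);T=Ro.from_quat(s["tcp_rot"]);print((w["R"]@T.as_matrix()).round(3))
for d in(0,.01,.019,.03,.04,.06): print(d,((proj(p,s["tcp_pos"]+[0,0,d])-[190,150])*4).round(0))
print(((proj(p,[.5478,-.0622,.072])-[190,150])*4).round(0))
cv2.imwrite("pics/s5.png",cv2.resize(cv2.convertScaleAbs(p["frame"][185:245,230:310,::-1],alpha=1.8),None,fx=8,fy=8,interpolation=2))
```

```text
341.0868695008407 341.0868695008407 324.07841254245585 201.87064162047326
[[ 0.     1.     0.002]
 [-0.957  0.001 -0.289]
 [-0.289 -0.001  0.957]]
0 [299. 272.]
0.01 [297. 259.]
0.019 [296. 247.]
0.03 [294. 233.]
0.04 [293. 219.]
0.06 [290. 192.]
[294. 234.]
```

View pics/s5.png

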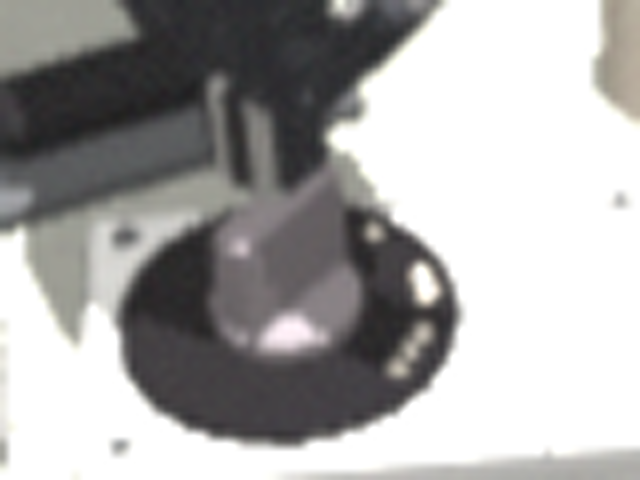

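The finger gap is 5 mm with no force, and both views put the fingertips about 35–40 mm above the reported TCP, just over the bar's top. So they closed above the bar and the reported TCP is beyond the real tips. I'll reopen and go lower in checked steps.

```bash
python3 -m creep '[[3.6,[0,0,0],[0,0,0]],[3.6,[0,0,0],[0,0,0]],[3.6,[0,0,0.8],[0,0,0]],[3.6,[0,0,1.6],[0,0,0]],[3.6,[0,0,2.0],[0,0,0]]]'
python3 -m creep '[[3.6,[0,0,0.5],[0,0,0]],[3.6,[0,0,1.0],[0,0,0]],[3.6,[0,0,1.0],[0,0,0]]]'
python3 - <<'E'
from h import *
p=ctrl.get_image("wrist");cv2.imwrite("pics/w6.png",p["frame"][:,:,::-1])
p=ctrl.get_image("scene")
cv2.imwrite("pics/s6.png",cv2.resize(cv2.convertScaleAbs(p["frame"][175:255,220:320,::-1],alpha=1.8),None,fx=7,fy=7,interpolation=2))
E
```

```text
clock: 6.38
tcp_pos: [0.5475, -0.0621, 0.0222]
tcp_rot: [0.28, 0.96, -0.0, -0.001]
force: [-0.6, -0.4, 0.3]
finger_gap: 0.0359
clock: 6.75
tcp_pos: [0.5478, -0.0621, 0.0128]
tcp_rot: [0.28, 0.96, -0.0, -0.0]
force: [-0.2, 0.0, 0.5]
finger_gap: 0.0361
```

View pics/w6.png

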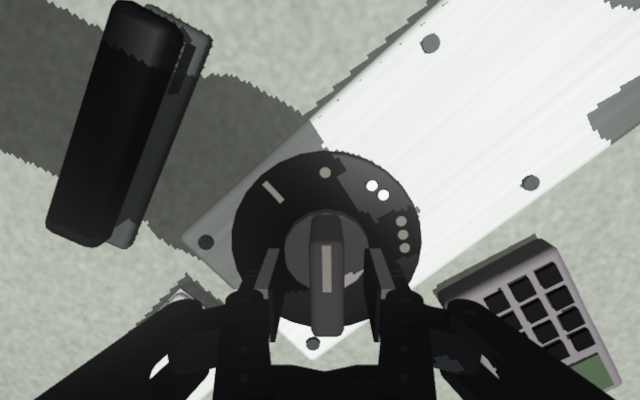

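View pics/s6.png

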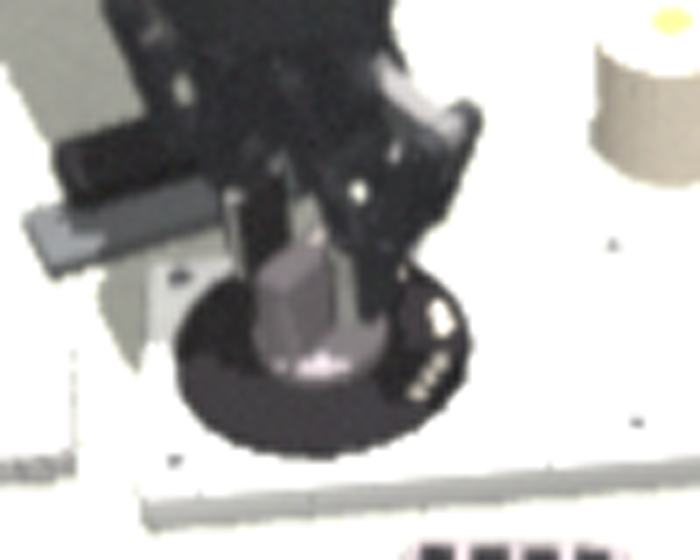

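The bar (column 327) is now between the pads (277 and 370). I'll go 4 mm deeper, shift 1.5 mm and close.

```bash
python3 -m creep '[[3.6,[0,0.15,0.4],[0,0,0]],[1,[0,0.15,0.4],[0,0,0]],[0.5,[0,0.15,0.4],[0,0,0]],[0.5,[0,0.15,0.4],[0,0,0]],[0.5,[0,0.15,0.4],[0,0,0]]]'
```

```text
clock: 7.48
tcp_pos: [0.5486, -0.0611, 0.0093]
tcp_rot: [0.28, 0.96, -0.0, -0.0]
force: [-2.8, -1.7, 3.5]
finger_gap: 0.0129
```

```bash
python3 -m creep '[[0.5,[0,0,0],[0,0,0.15]],[0.5,[0,0,0],[0,0,0.3]],[0.5,[0,0,0],[0,0,0.45]],[0.5,[0,0,0],[0,0,0.6]],[0.5,[0,0,0],[0,0,0.72]]]'
python3 - <<'E'
from h import *
s=ctrl.read_state();M=Ro.from_quat(s["tcp_rot"]).as_matrix();print(np.degrees(np.arctan2(M[1,0],M[0,0])),s["moment"],s["joints"].round(2))
p=ctrl.get_image("wrist");cv2.imwrite("pics/w7.png",p["frame"][:,:,::-1])
E
```

```text
clock: 8.1
tcp_pos: [0.5489, -0.0611, 0.0093]
tcp_rot: [0.602, 0.799, -0.0, 0.0]
force: [-1.6, -1.7, 0.3]
finger_gap: 0.0129
105.97930881481581 [-0.22906193  0.336674    0.09711478] [ 0.58  0.66 -0.67  1.92  0.58  0.77 -0.14]
```

View pics/w7.png

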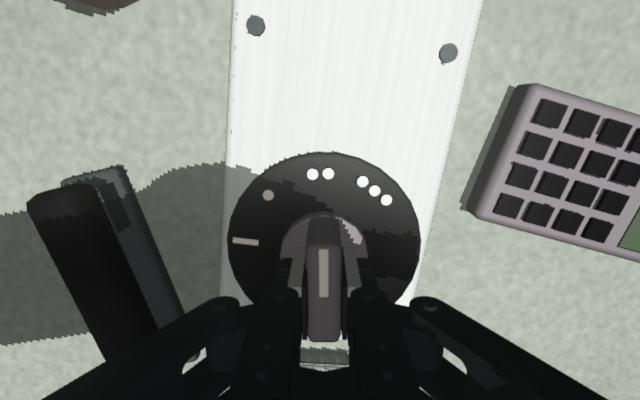

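The pointer at (324,270) points at the pair of dots at (321,174), so the selector is at two dots. I'll release it and rise.

```bash
python3 -m creep '[[4,[0,0,0],[0,0,0]],[4,[0,0,0],[0,0,0]],[4,[0,0,-4],[0,0,0]],[4,[0,0,-10],[0,0,0]],[6,[0,0,-16],[0,0,0]]]'
python3 -m creep '[[8,[0,0,-5],[0,0,-0.17]],[8,[0,0,-9],[0,0,-0.34]],[8,[0,0,-9],[0,0,-0.51]],[8,[0,0,-9],[0,0,-0.68]]]'
python3 - <<'E'
from h import *
p=ctrl.get_image("wrist");cv2.imwrite("pics/w8.png",p["frame"][:,:,::-1])
s=ctrl.read_state();M=Ro.from_quat(s["tcp_rot"]).as_matrix();print(np.degrees(np.arctan2(M[1,0],M[0,0])),s["joints"].round(2))
print(rel([.5175,.1338,.22]))
E
```

```text
clock: 8.78
tcp_pos: [0.5488, -0.0605, 0.1707]
tcp_rot: [0.6, 0.8, 0.0, -0.0]
force: [0.9, -0.5, -0.4]
finger_gap: 0.0568
clock: 9.28
tcp_pos: [0.5494, -0.0609, 0.2601]
tcp_rot: [0.296, 0.955, -0.0, 0.001]
force: [-0.2, -0.3, -0.8]
finger_gap: 0.0803
145.93147072902474 [ 0.87  0.4  -1.03  1.71  0.36  1.24  0.73]
[13.53506944 14.3610085   3.94550392]
```

View pics/w8.png

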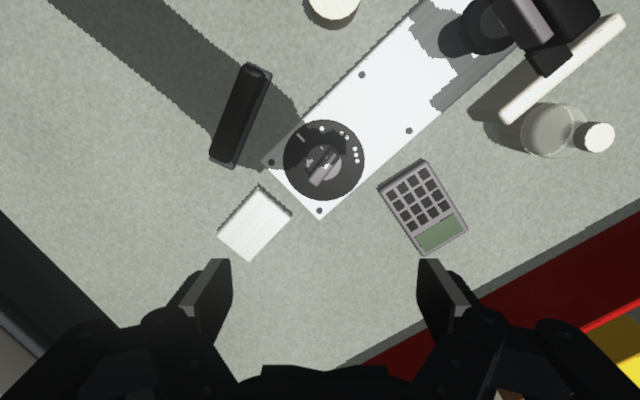

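The knob is still at two dots. Now I'll go over to the grip, keeping the TCP at z≈0.26.

```bash
python3 -m creep '[[7,[2.7,2.9,0],[0,0,-0.15]],[7,[5.4,5.8,0],[0,0,-0.3]],[7,[8.1,8.6,0],[0,0,-0.45]],[7,[10.8,11.5,0],[0,0,-0.6]],[7,[13.5,14.4,0],[0,0,-0.74]]]'
python3 -m creep '[[7,[0,0,0],[0,0,0]],[7,[0,0,0],[0,0,0]]]'
python3 - <<'E'
from h import *
p=ctrl.get_image("wrist");cv2.imwrite("pics/w9.png",p["frame"][:,:,::-1])
s=ctrl.read_state();M=Ro.from_quat(s["tcp_rot"]).as_matrix();print(np.degrees(np.arctan2(M[1,0],M[0,0])),s["joints"].round(2))
for q,z in dict(release_face=.182,grip=.15).items():
    for r in ctrl.tip_of(q,p)[:2]: print(q,r["position"],r["conf"],onz(p,r["position"],z).round(4))
c,sn=np.cos(.1495),np.sin(.1495)
for l in [(.03,.013),(.03,-.013),(-.03,-.013),(-.03,.013)]:
    print(proj(p,[.5175+c*l[0]-sn*l[1],.1338+sn*l[0]+c*l[1],.202]).round(0))
E
```

```text
clock: 9.95
tcp_pos: [0.5202, 0.1356, 0.2592]
tcp_rot: [-0.067, 0.998, 0.0, 0.0]
force: [0.4, 0.3, 0.1]
finger_gap: 0.0697
clock: 10.2
tcp_pos: [0.5205, 0.134, 0.259]
tcp_rot: [-0.065, 0.998, -0.0, -0.0]
force: [0.2, -0.5, -0.7]
finger_gap: 0.0701
-172.59442023901664 [ 0.64  0.45 -1.22  1.74  0.45  1.26  1.01]
release_face [300.2, 192.5] 0.88 [0.5186 0.1135 0.182 ]
grip [375.9, 65.3] 0.73 [0.4166 0.1599 0.15  ]
[344. 240.]
[310. 240.]
[307. 161.]
[344. 160.]
```

View pics/w9.png

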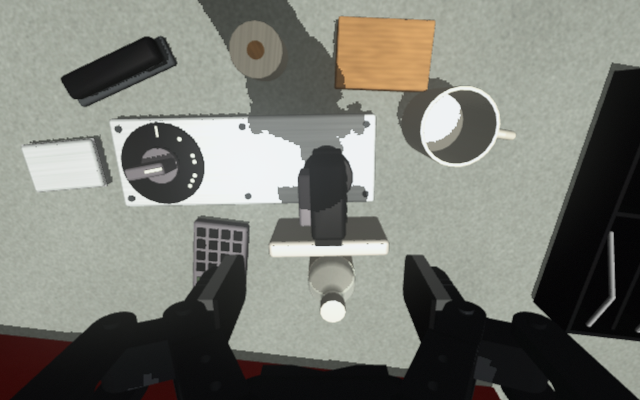

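Run:
```python
from h import *
p=ctrl.get_image("wrist")
cv2.imwrite("pics/w9z.png",cv2.resize(cv2.convertScaleAbs(p["frame"][130:265,260:400,::-1],alpha=3.5,beta=10),None,fx=4.4,fy=4.4,interpolation=2))
```

```text
(no output)
```

View pics/w9z.png

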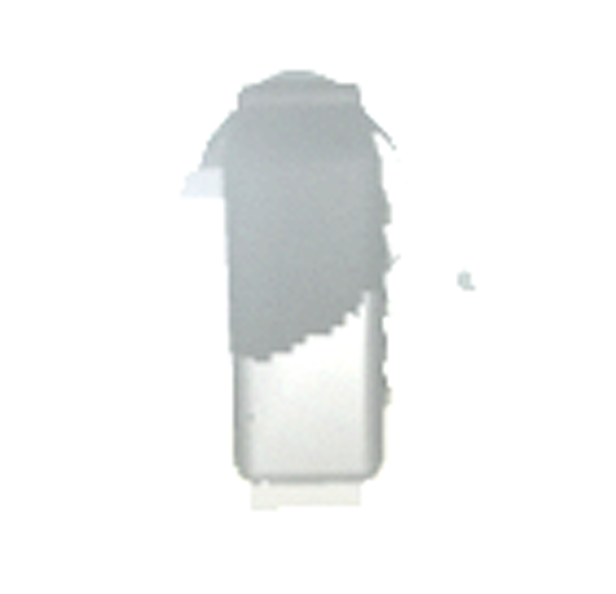

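The grip block is seen at columns 313–347 and rows 162–239. Compared with my projection, that puts it about 2–3 mm further to +y, so its centre is near (0.5175, 0.136). I'll go down most of the way and check.

```bash
python3 -m creep '[[7,[0.3,0.1,3],[0,0,-0.016]],[7,[0.3,0.1,6],[0,0,-0.016]],[7,[0.3,0.1,9],[0,0,-0.016]],[7,[0.3,0.1,11],[0,0,-0.016]],[7,[0.3,0.1,11],[0,0,-0.016]]]'
python3 - <<'E'
from h import *
p=ctrl.get_image("wrist");cv2.imwrite("pics/w10.png",cv2.convertScaleAbs(p["frame"][:,:,::-1],alpha=2))
p=ctrl.get_image("scene")
cv2.imwrite("pics/s10.png",cv2.resize(cv2.convertScaleAbs(p["frame"][110:240,290:430,::-1],alpha=1.8),None,fx=4.5,fy=4.5,interpolation=2))
s=ctrl.read_state();print(((proj(p,s["tcp_pos"])-[290,110])*4.5).round(0),((proj(p,s["tcp_pos"]+[0,0,.04])-[290,110])*4.5).round(0))
E
```

```text
clock: 11.02
tcp_pos: [0.5164, 0.1343, 0.1481]
tcp_rot: [-0.074, 0.997, -0.0, -0.001]
force: [0.1, -0.3, 0.5]
finger_gap: 0.0698
[286. 291.] [291. 223.]
```

View pics/w10.png

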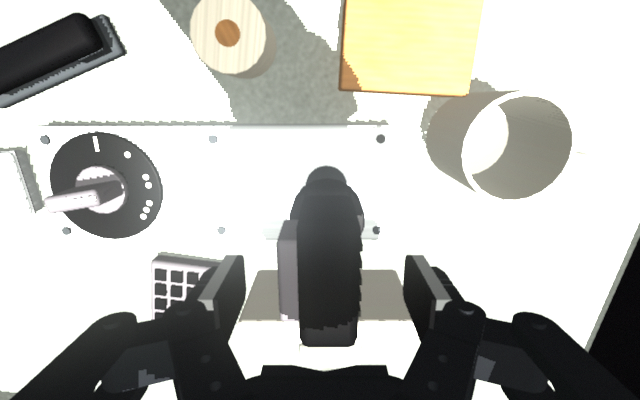

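View pics/s10.png

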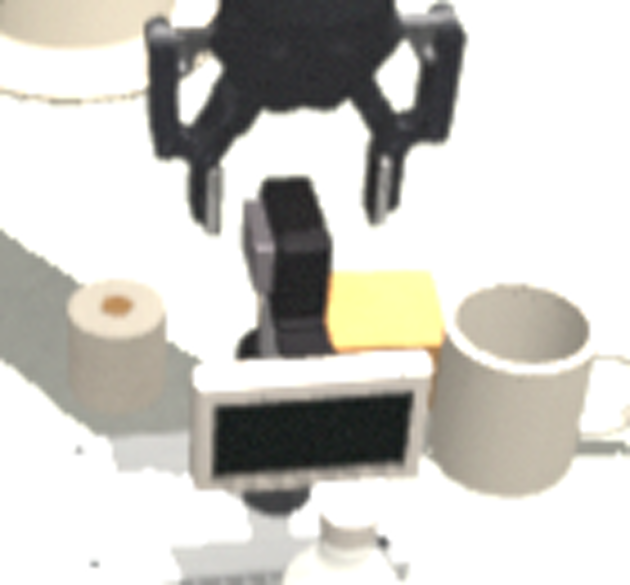

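The tips are beside the block and centred on it: pads at 243 and 406, block plus paddle at 280–360. I'll go down 2.2 cm and squeeze.

```bash
python3 -m creep '[[7,[-0.1,0.05,1.2],[0,0,0]],[7,[-0.1,0.05,2.2],[0,0,0]],[5,[-0.1,0.05,2.2],[0,0,0]],[4.5,[-0.1,0.05,2.2],[0,0,0]],[4.5,[-0.1,0.05,2.2],[0,0,0]]]'
python3 - <<'E'
from h import *
p=ctrl.get_image("wrist");cv2.imwrite("pics/w11.png",cv2.convertScaleAbs(p["frame"][:,:,::-1],alpha=2))
p=ctrl.get_image("scene")
cv2.imwrite("pics/s11.png",cv2.resize(cv2.convertScaleAbs(p["frame"][110:240,290:430,::-1],alpha=1.8),None,fx=4.5,fy=4.5,interpolation=2))
E
```

```text
clock: 11.75
tcp_pos: [0.5184, 0.1359, 0.1275]
tcp_rot: [-0.074, 0.997, 0.0, 0.0]
force: [-0.7, 0.1, 0.3]
finger_gap: 0.0452
```

View pics/w11.png

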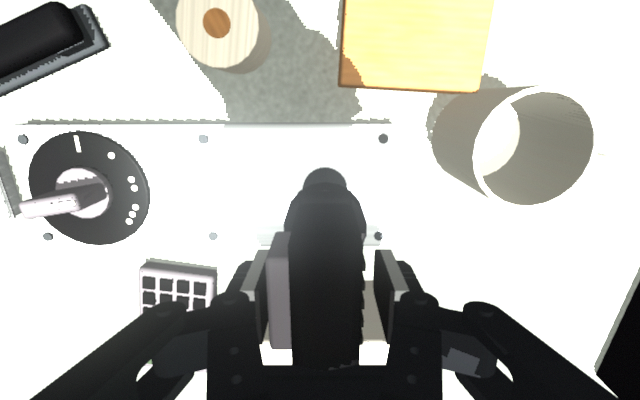

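View pics/s11.png

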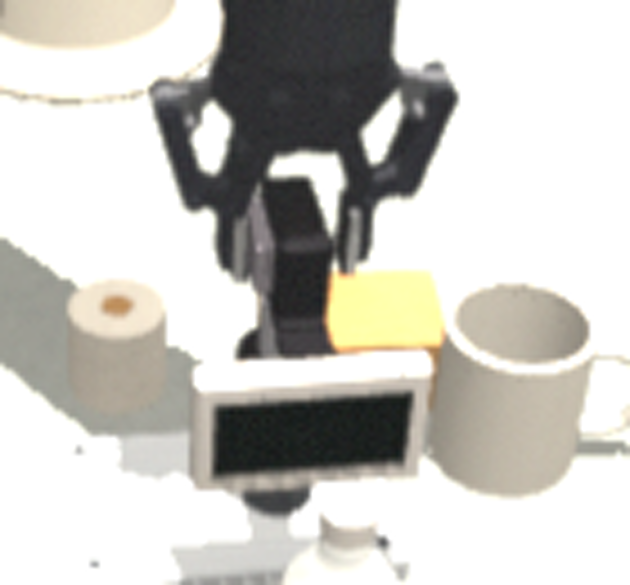

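The pads straddle the paddle (268) and the block's far side (362). I'll close.

```bash
python3 -m creep '[[2.5,[0,0,0],[0,0,0]],[1.5,[0,0,0],[0,0,0]],[1.5,[0,0,0],[0,0,0]],[1.5,[0,0,0],[0,0,0]],[1.5,[0,0,0],[0,0,0]]]'
```

```text
clock: 12.48
tcp_pos: [0.5186, 0.1349, 0.1277]
tcp_rot: [-0.074, 0.997, -0.001, 0.0]
force: [-1.1, -2.7, 5.1]
finger_gap: 0.0276
```

The gap is 27.6 mm. The knob read 12.9 for 14 mm, so this corresponds to about 29 mm, which means the paddle is fully squeezed. Pulling up.

```bash
python3 -m creep '[[1.5,[0,0,-1],[0,0,0]],[1.5,[0,0,-2],[0,0,0]],[1.5,[0,0,-3],[0,0,0]],[1.5,[0,0,-4],[0,0,0]],[1.5,[0,0,-5],[0,0,0]]]'
python3 -m creep '[[1.5,[0,0,-0.8],[0,0,0]],[1.5,[0,0,-1.6],[0,0,0]],[1.5,[0,0,-2.3],[0,0,0]],[1.5,[0,0,-2.6],[0,0,0]],[1.5,[0,0,-2.6],[0,0,0]]]'
```

```text
clock: 13.1
tcp_pos: [0.5185, 0.135, 0.1774]
tcp_rot: [-0.074, 0.997, -0.0, 0.0]
force: [5.3, -0.4, -9.5]
finger_gap: 0.0277
clock: 13.72
tcp_pos: [0.5185, 0.135, 0.2035]
tcp_rot: [-0.074, 0.997, -0.0, 0.0]
force: [4.3, -2.7, -4.9]
finger_gap: 0.0276
```

```bash
python3 -m creep '[[1.5,[0,0,-0.2],[0,0,0]],[1.5,[0,0,-0.4],[0,0,0]],[1.5,[0,0,-0.4],[0,0,0]],[1.5,[0,0,-0.5],[0,0,0]],[1.5,[0,0,-0.5],[0,0,0]]]'
python3 - <<'E'
from h import *
s=ctrl.read_state();print(s["tcp_pos"],s["force"],s["moment"])
p=ctrl.get_image("wrist");cv2.imwrite("pics/w12.png",cv2.convertScaleAbs(p["frame"][:,:,::-1],alpha=1.7))
p=ctrl.get_image("scene")
cv2.imwrite("pics/s12.png",cv2.resize(cv2.convertScaleAbs(p["frame"][70:240,290:430,::-1],alpha=1.8),None,fx=3.5,fy=3.5,interpolation=2))
E
```

```text
clock: 14.35
tcp_pos: [0.5185, 0.135, 0.208]
tcp_rot: [-0.074, 0.997, -0.0, 0.0]
force: [5.4, -1.7, -6.7]
finger_gap: 0.0283
[0.51845916 0.1350166  0.20802115] [ 5.37577662 -1.74540688 -6.74133502] [-1.07065228 -1.15637993  0.11079872]
```

View pics/w12.png

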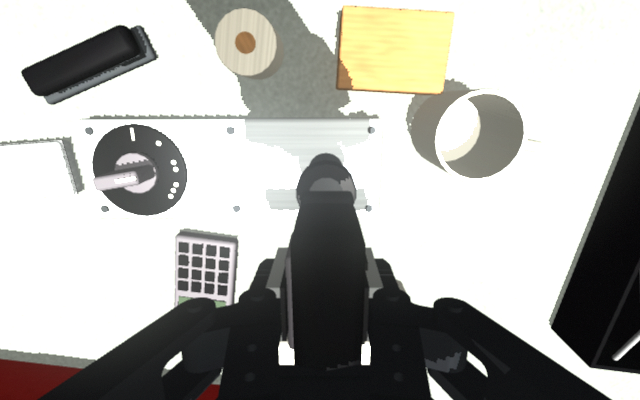

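View pics/s12.png

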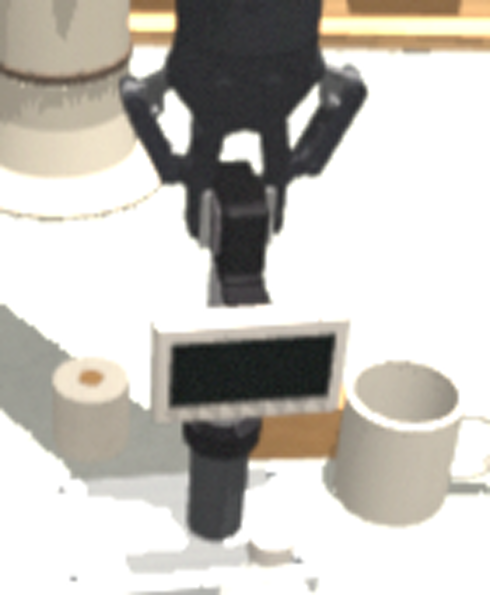

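The TCP has risen 80.3 mm but I can't feel the stop yet (Fz -6.7 N). I'll creep up until it shows.

```bash
python3 -m creep '[[1.5,[0,0,-0.1],[0,0,0]],[1.5,[0,0,-0.1],[0,0,0]],[1.5,[0,0,-0.1],[0,0,0]]]'
python3 -m creep '[[1.5,[0,0,-0.1],[0,0,0]],[1.5,[0,0,-0.1],[0,0,0]],[1.5,[0,0,-0.1],[0,0,0]]]'
```

```text
clock: 14.82
tcp_pos: [0.5184, 0.135, 0.2084]
tcp_rot: [-0.074, 0.997, -0.0, 0.0]
force: [7.8, -1.4, -13.2]
finger_gap: 0.0277
clock: 15.2
tcp_pos: [0.5184, 0.1349, 0.2086]
tcp_rot: [-0.074, 0.997, 0.0, -0.0]
force: [9.2, 0.9, -18.1]
finger_gap: 0.0277
```

The force rises at about 5 N per mm while the TCP stalls at +81 mm, so the mast is on the solid stop. Final checks next.

```bash
python3 -m creep '[[1.5,[0,0,0],[0,0,0]],[1.5,[0,0,0],[0,0,0]],[1.5,[0,0,0],[0,0,0]],[1.5,[0,0,0],[0,0,0]],[1.5,[0,0,0],[0,0,0]]]'
python3 - <<'E'
from h import *
P={n:ctrl.get_image(n) for n in["scene","top"]}
for q,z in dict(display=.2).items():
    u=[ctrl.tip_of(q,p) for p in P.values()]
    if all(u): print(q,tri(list(P.values()),[x[0]["position"] for x in u]))
a=P["scene"]["frame"]; cv2.imwrite("pics/s13.png",a[:,:,::-1])
b=P["top"]["frame"][110:290,180:450,::-1]; cv2.imwrite("pics/t13.png",cv2.resize(b,None,fx=2.9,fy=2.9,interpolation=2))
E
```

```text
clock: 15.82
tcp_pos: [0.5184, 0.1349, 0.2086]
tcp_rot: [-0.074, 0.997, 0.0, -0.0]
force: [9.0, 0.0, -18.8]
finger_gap: 0.0277
display [0.55812679 0.05383869 0.21580174]
```

View pics/t13.png

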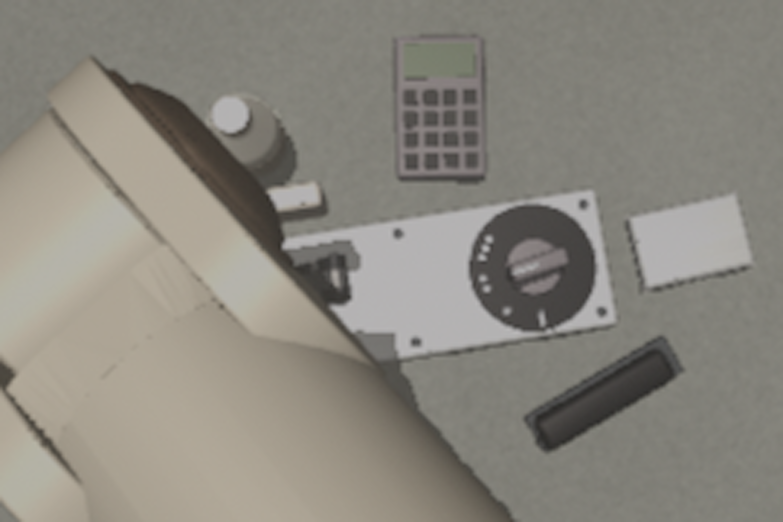

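View pics/s13.png

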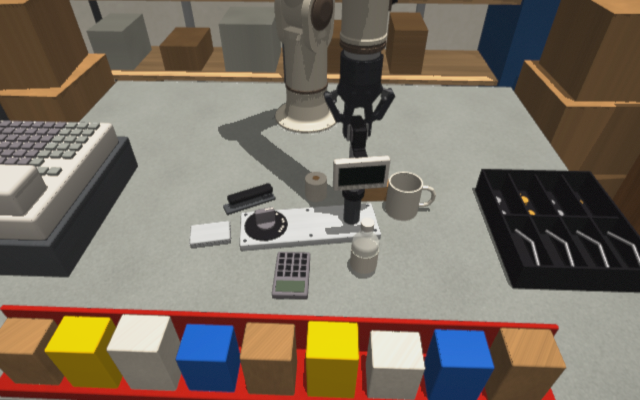

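In the top view the pointer is towards the two dots at (484,283), and the bystanders have not moved. One check of the display height, then I'll hand in.

Run:
```python
from h import *
p=ctrl.get_image("scene")
for z in(.16,.19,.2,.21): print(z,proj(p,[.575,.1435,z]).round(1))
r=ctrl.tip_of("display",p);print([(x["position"],x["conf"]) for x in r[:2]])
s=ctrl.read_state();print(s["force"],s["finger_gap"],s["tcp_pos"])
```

```text
0.16 [358.5 188. ]
0.19 [359.4 176.3]
0.2 [359.8 172.3]
0.21 [360.1 168.2]
[([359.4, 171.6], 0.61), ([369.5, 193.6], 0.41)]
[  9.79731582   0.34710767 -19.35477368] 0.02809339666991239 [0.51836817 0.13493165 0.20862987]
```

The display's centre is seen at (359.4, 171.6), which puts it at z≈0.20 m, an 80 mm rise. Handing in.

```bash
python3 -c "
from workcell import ctrl
print(ctrl.close_job())"
```

```text
the job is handed in; nothing more can be done
None
```

I turned the selector from one dot to two dots, then squeezed the paddle and pulled the mast straight up to the second stop. I handed the job in at about 16 s with the arm still holding it there.

**Last checks**
- **Selector:** the pointer is on the two dots in the last top view; the wrist view while gripping and the tool angle (about 1.44 rad) agree.
- **Paddle:** the finger gap reads 28 mm. The gripper read about 1 mm short on the knob, so this means fully squeezed.
- **Mast:** the tool rose 81 mm and the display's centre sits at about 0.20 m, an 80 mm rise. The pull rose to a steady 19 N with no further movement, so it is against the stop.
- **Counter:** the objects I could see in the last top and scene views had not moved. The arm hid part of the counter in the top view, and the roll and card box were only partly visible in the scene view.

**What disagreed**
- **First try on the knob:** the fingertips are about 4 cm short of the reported tool point, so the fingers closed above the knob without touching it. I saw this in the pictures, went lower and gripped it properly.
- **Display position:** one two-camera estimate was clearly wrong because the arm blocked the top view. I used the scene camera alone instead.
- **Side force:** about 9 N of sideways force remains on the held grip.

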